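# Dispense one wheel bearing and nudge it onto the parts mat

## Task

Press the bearing dispenser's plunger all the way down once and let it come back up, so that a single bearing comes out of the outlet. Then push that bearing sideways across the bench with the fingertips until it lies flat and wholly on the square cork mat; never pinch or lift it. Leave the other bearings in the dispenser and do not disturb the piston, socket, spray can and screwdriver standing about.

Things in the scene. Friction and masses are not known exactly. Their poses are not given: they have to be found in the camera images.
- dispenser: Fixed dispenser: pale see-through open-topped magazine tower, grey housing behind it. Origin on the bench under the tower's centre; +x points out of the outlet, z up. Tower x -25..25, y -25..25, 46 mm high, with a slot 15 mm high at bench level in its +x face. Housing x -92..-25, y -28..28, 46 mm high; feet 4 mm high out to y -52..52 at x -80..-40 mm. Bare bench ahead of the outlet.
- plunger_top (a point): Centre of the top face of the plunger's black mushroom cap (40 mm across, 11 mm thick), above the housing, 56 mm behind the tower's centre (dispenser x = -56 mm); 90 mm above the bench at rest, 60 mm fully pressed. Moves with the plunger.
- plunger (a joint): Plunger travel in m: 0 up, 0.030 fully pressed (straight down, end stop). A spring lifts it when let go (6 N at the top, 10.5 N at the bottom; with the bearings' friction a press takes up to about 20 N). It drives a tongue 2.2 times as far that slides the lowest bearing out; the next drops down once the plunger is back up.
- outlet (a point): Point on the bench 63 mm ahead of the tower's centre (dispenser x = +63 mm), where the centre of the ejected bearing comes to lie after a full, unhurried press (within about 8 mm).
- bearing1: The lowest bearing in the magazine, the one that comes out: sealed ball bearing, 40 mm across, 12 mm thick, 50 g, lying flat; origin at the centre of its underside (on the bench, z = 0). To be pushed along the bench; friction stops it at once when the push ends.
- bearing2: Identical bearing, number 2 from below of three in the magazine; origin at the centre of its underside, 12 mm above the bench before the press. Stays in the dispenser.
- bearing3: Identical bearing, number 3 from below of three in the magazine; origin at the centre of its underside, 24 mm above the bench before the press. Stays in the dispenser.
- mat: Square cork parts mat, 100 x 100 mm, let in flush with the bench (no edge to catch on). To the left or to the right of the dispenser, the piston being on the other side. Origin at its centre on the bench surface; x and y along its sides.
- piston: Aluminium piston standing upright, 49 mm across, 44 mm high; origin at the centre of its underside. Leave alone.
- socket: Steel hex-drive socket standing upright beyond the outlet, 26 mm across, 38 mm high; origin at the centre of its underside. Leave alone.
- spray_can: Spray can standing at the right, 60 mm across, 170 mm high; origin at the centre of its underside. Leave alone.
- screwdriver: Screwdriver lying at the left, about 200 mm long along its x. Leave alone.
Not all that is in view belongs to the job. Of the things like the dispenser, leave any that is blue or yellow; of the rest the smaller one is meant.

How it is judged:
By the outcome, as a careful person would: the job done as asked, in the order asked, and still so for the second after the job is handed in, with the robot touching nothing.
It also fails if it takes over 64 s, if anything falls off the work surface, if the arm or the gripper's body presses on something with over 40 N, if the wrist force passes 120 N, or if a joint passes its speed limit or range.

## Robot

A 6-joint arm with a two-finger parallel gripper is mounted at the origin on the work surface. World frame = base frame: x ahead of the robot, y to its left, z up, the work surface at z = 0. Lengths are in m, angles in rad, forces in N, time in s.
With the tool pointing down it reaches from about 0.35 to 0.775 m from the base axis. Payload 5.5 kg.
Tool frame: the origin (TCP) lies where the fingers leave the gripper's body, on its centre line; the fingertips stand 73 mm ahead of it and the grasp point (between the pads) lies 54 mm ahead of it; z points along the fingers, y is the direction in which the jaws open and shut (so a half turn about z gives the same grasp; the last joint's range is limited). The gripper opens to 85 mm and grips with 20 to 120 N. Pads are 22 mm wide; open, the fingers measure 114 mm over their backs; the gripper's body (76 mm by 85 mm) begins 54 mm behind the grasp point. The pads swing forward as they close: fully open they stand 13 mm farther back than shut.
Start: joints at [-1.359, 0.313, 0.046, 1.304, 0, 1.431], TCP at [0.198, -0.54, 0.304] pointing down, gripper open.
Joint ranges: [-2.76, 2.76], [-0.86, 1.69], [-1.03, 1.26], [-2.2, 2.34], [-1.47, 1.5], [-3.14, 3.14]. Speed limits (rad/s): [2.57, 2.57, 3.14, 3.14, 3.14, 3.14].

## Interface

Orientations are given as a unit quaternion [w, x, y, z].
In Python, from workcell import env, read_camera, job, cut_out gives the robot as it stands.
- The arm moves only by the tool servo_tool, never from a script. Its argument "deltas" is a list of rows, each an object of numbers: "dx", "dy", "dz": the shift along the world's x, y, z in mm; "rx", "ry", "rz": the turn, a rotation vector about the world's x, y, z in rad; "fingers": the closure, from -1 (fully open) to 1 (shut). A call has 1 to 8 rows; each row shifts and turns the commanded pose from where the row before left it; what a row does not reach is not made up. A row lasts 1/10 s, in which the tool goes at most 50 mm and 8.59 degrees, less where a joint would pass 70% of its speed; a pose out of reach is approached as far as the arm can. A call is refused whole if a number of a shift passes 50 or a number of a turn 0.15, either way. A call with a gripper value outside its range is refused whole. The fingers move at their own pace and stop on an object; "newtons" is the grip in N (left out, the last holds). Time passes only in rows, so rows that do not move let the fingers close. It gives the time, the measured TCP pose, the force and the opening at its end, in the units of the state.
- env.get_state(): the state, without advancing time (a new reading comes with each control period).
- read_camera(name): name is "side" or "top"; returns a dict with "img" (420x560x3 uint8, red, green, blue), "intrinsics" (3x3 intrinsics, pixels), "k1" (the pictures are not rectified: a ray, as slopes to the right and down, at radius r is drawn at 1 + k1 r^2 times it, then the intrinsics apply), "extrinsics" (4x4, takes a point from camera to world coordinates). Camera axes: x right, y down, z forward; pixel columns grow to the right and rows downward; lengths in m; the calibration is good to about 2 mm. A picture is of the moment at which its call begins. There is no depth.
- job.hand_in(): hands the job in, once; it reports no verdict.
Trained networks look in the newest picture that a camera, given by its name, has taken for a name from the list of things; names that differ only in an ending like _2 or _b are one class to them, and where a whole thing is asked for, a point or a joint stands for the part that bears it (a point fixed in the world has none). Each returns a list of dicts, best first, with "confidence" (0 to 1); they miss things now and then, are a little off and sometimes report something else, mostly with a low value. They report only what shows in the picture. A call takes as long as a camera call. They do not tell look-alikes from the thing itself.
- cut_out(target, camera): "region" (420x560 bool, what is visible of it) and "extent" ([left, top, right, bottom] in pixels, round what is visible of it).
The state is a dict: "clock": time; "joint_pos": joint angles; "qvel": joint speeds; "tau": joint torques, N m; "tcp_pos": TCP position; "orientation": TCP orientation; "wrist_force": force on the tool from outside, world axes, zero at the start; "ft_torque": the same for the moment, N m; "finger_gap": finger opening in m.
Only numpy, scipy, OpenCV 4.12 (cv2) and the standard library are available. Lean on these libraries where they do the work, as an engineer would, in place of code of your own. Each camera call takes 0.05 s, during which the arm holds its last target. There are 200 camera calls.

## Working session

There is one attempt and no reset: what is moved stays moved. The work goes in short steps, Python scripts to look and compute and a tool call to move; the robot and the scene stay as the last step left them, time stands still between calls to the robot, and variables do not carry over. Pictures are saved under pics/ and viewed, about 8 in all and at most 12, crops included, and the job is handed in when it is done.

Besides the shell and the picture viewer there is one more tool, called as name(argument=value, ...), one argument or row to a line, values as JSON. servo_tool: Moves the arm, as the interface text tells. Its arguments: {"type":"object","properties":{"deltas":{"type":"array"},"newtons":{"type":"number"}},"required":["deltas"]}

```bash
mkdir -p pics; cat > h.py <<'E'
import numpy as np, cv2
from workcell import env, read_camera, job, cut_out
def ray(c,uv):
    K=np.array(c["intrinsics"]);k=c["k1"];T=np.array(c["extrinsics"])
    uv=np.atleast_2d(np.array(uv,float))
    p=cv2.undistortPoints(uv.reshape(-1,1,2),K,np.array([k,0,0,0,0.])).reshape(-1,2)
    d=np.c_[p,np.ones(len(p))]@T[:3,:3].T
    return T[:3,3],d
def onz(c,uv,z=0.):
    o,d=ray(c,uv); return o+d*((z-o[2])/d[:,2])[:,None]
def proj(c,P):
    K=np.array(c["intrinsics"]);T=np.linalg.inv(np.array(c["extrinsics"]))
    P=np.atleast_2d(np.array(P,float))
    r,_=cv2.Rodrigues(T[:3,:3]); 
    return cv2.projectPoints(P.reshape(-1,1,3),r,T[:3,3],K,np.array([c["k1"],0,0,0,0.]))[0].reshape(-1,2)
def save(img,n): cv2.imwrite("pics/"+n,img[:,:,::-1])
E
python3 - <<'E'
from h import *
print(env.get_state())
for n in ("top","side"):
    c=read_camera(n); save(c["img"],n+"0.png"); print(n,np.round(c["extrinsics"],3).tolist(),np.round(c["intrinsics"],1).tolist(),c["k1"])
    for t in ["dispenser","plunger_top","mat","piston","socket","spray_can","screwdriver","bearing1"]:
        for d in cut_out(t,n)[:4]:
            e=d["extent"];r=d["region"];ys,xs=np.nonzero(r)
            m=[xs.mean(),ys.mean()]
            print(t,round(d["confidence"],2),np.round(e),np.round(m,1),np.round(onz(c,m)[0],3),r.sum())
E
```

```text
{'clock': 0.0, 'joint_pos': array([-1.35859622e+00,  3.13994487e-01,  4.50173998e-02,  1.30359515e+00,
       -1.76437306e-05,  1.43123360e+00]), 'qvel': array([-0.00099482, -0.00115182,  0.00181777, -0.00016266, -0.00068897,
        0.00015769]), 'tau': array([-1.78106799e-03, -4.80623674e+01,  2.98533475e+01,  1.92245393e-02,
       -3.80602578e-04,  5.62274110e-06]), 'tcp_pos': array([ 0.1980482 , -0.53942997,  0.30302782]), 'orientation': array([-8.87049559e-04,  9.84572305e-01,  1.74975965e-01, -4.10583318e-05]), 'wrist_force': array([ 0.14858991,  1.34234485, -0.35776048]), 'ft_torque': array([0.02504044, 0.01998792, 0.01157081]), 'finger_gap': 0.08564642832678267}
top [[-0.013, -0.997, 0.082, 0.425], [-1.0, 0.013, 0.0, 0.0], [-0.001, -0.082, -0.997, 1.155], [0.0, 0.0, 0.0, 1.0]] [[398.9, 0.0, 278.1], [0.0, 398.9, 210.0], [0.0, 0.0, 1.0]] -0.02551068575631222
dispenser 0.91 [271. 189. 306. 238.] [289.9 220.5] [ 0.49  -0.033  0.   ] 728
dispenser 0.89 [331. 198. 366. 242.] [349.1 223.9] [ 0.478 -0.205  0.   ] 911
dispenser 0.78 [227. 245. 275. 306.] [251.8 282.8] [0.312 0.079 0.
[... 1443 characters left out ...]
66  0.   ] 516
plunger_top 0.62 [255. 268. 273. 290.] [263.7 275.2] [ 0.465 -0.128 -0.   ] 238
plunger_top 0.56 [193. 181. 213. 202.] [202.4 188.3] [ 0.292  0.209 -0.   ] 278
plunger_top 0.52 [265. 217. 284. 236.] [272.3 224.5] [0.492 0.051 0.   ] 188
mat 0.82 [288. 182. 324. 202.] [303.4 192.5] [0.586 0.185 0.   ] 768
piston 0.97 [326. 286. 352. 311.] [338.7 299.5] [ 0.638 -0.207  0.   ] 507
piston 0.38 [218. 145. 271. 153.] [239.6 146.5] [0.397 0.423 0.   ] 291
spray_can 0.84 [346. 329. 388. 404.] [365.4 367.8] [ 0.672 -0.388 -0.   ] 2296
screwdriver 0.74 [220. 144. 252. 148.] [237.1 146.5] [0.389 0.424 0.   ] 240
bearing1 0.57 [287. 232. 305. 245.] [294.6 238.8] [ 0.548 -0.005  0.   ] 116
```

```bash
python3 - <<'E'
import cv2
a=cv2.imread("pics/top0.png"); cv2.imwrite("pics/top0c.png",cv2.resize(a[120:350,170:480],None,fx=2.55,fy=2.55,interpolation=cv2.INTER_CUBIC))
a=cv2.imread("pics/side0.png"); cv2.imwrite("pics/side0c.png",cv2.resize(a[160:360,110:400],None,fx=2.75,fy=2.75,interpolation=cv2.INTER_CUBIC))
E
```

```text
(no output)
```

View pics/top0c.png

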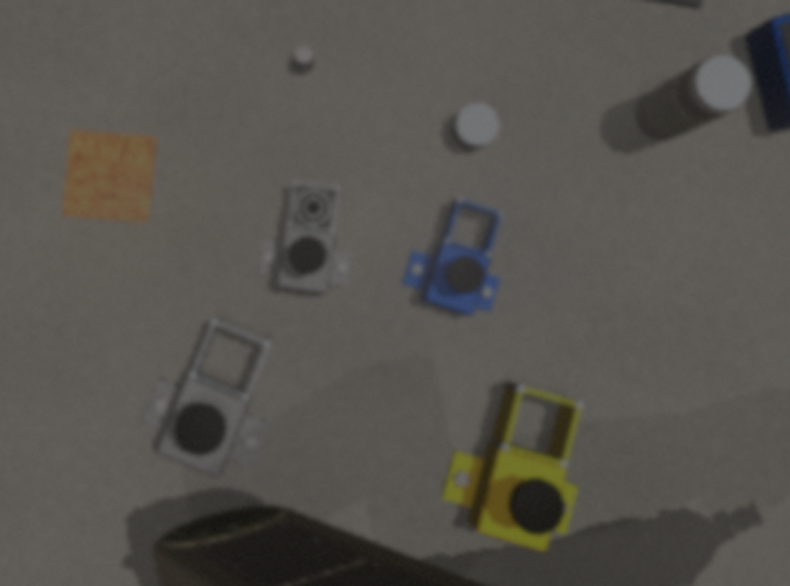

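View pics/side0c.png

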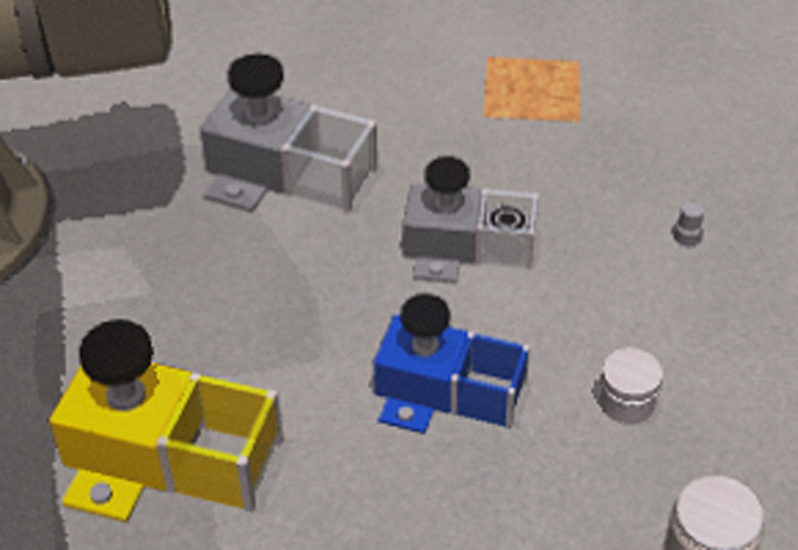

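The four dispenser-like things in the top image are small grey (290,215), large grey (252,283), blue (349,224) and yellow (372,308). Blue and yellow are excluded, and of the greys the smaller at (290,215) is meant. It also holds the bearings. The mat is at (213,188), on the left, with the piston on the right at (356,169). The socket is at (289,142).

```bash
cat > fit.py <<'E'
from h import *
from scipy.optimize import least_squares
C={n:read_camera(n) for n in("top","side")}
def ct(u,v): return [u/2.55+170-.3,v/2.55+120-.3]
def cs(u,v): return [u/2.75+110-.3,v/2.75+160-.3]
def dark(n,x0,y0,x1,y1):
    g=C[n]["img"][y0:y1,x0:x1].astype(int).max(2); m=(g<45).astype(np.uint8)
    k,l,s,ce=cv2.connectedComponentsWithStats(m); i=1+np.argmax(s[1:,4]); print(n,"cap",s[i],ce[i]+[x0,y0]); return ce[i]+[x0,y0]
pt=dark("top",278,210,304,230); ps=dark("side",260,213,288,232)
# cap triangulation
o1,d1=ray(C["top"],pt);o2,d2=ray(C["side"],ps)
A=np.c_[d1[0],-d2[0]];t=np.linalg.lstsq(A,o2-o1,rcond=None)[0]
print("tri",o1+t[0]*d1[0],o2+t[1]*d2[0])
M=[("top",pt,(-56,0,90)),("top",ct(292,184),(25,25,46)),("top",ct(338,186),(25,-25,46)),("top",ct(277,287),(-92,28,46)),("top",ct(325,292),(-92,-28,46)),
("side",ps,(-56,0,86)),("side",cs(485,193),(-25,25,46)),("side",cs(537,195),(25,25,46)),("side",cs(532,264),(25,-25,0)),("side",cs(478,262),(-25,-25,0)),("side",cs(403,258),(-92,-28,0))]
def W(p,q):
    q=np.array(q)/1000;c,s=np.cos(p[2]),np.sin(p[2]);return [p[0]+c*q[0]-s*q[1],p[1]+s*q[0]+c*q[1],q[2]]
f=lambda p:np.concatenate([proj(C[n],W(p,q))[0]-np.array(u) for n,u,q in M])
r=least_squares(f,[.53,-.03,0],loss="soft_l1");p=r.x
print("pose",p.round(4),"res",r.fun.reshape(-1,2).round(1).tolist())
for nm,q in(("cap",(-56,0,90)),("outlet",(63,0,0))): print(nm,np.round(W(p,q),4))
print("mat",onz(C["top"],[ct(*q) for q in((70,131),(157,135),(149,221),(63,215))]).round(4).tolist())
print("socket",onz(C["top"],[ct(302,55)],.038),"piston",onz(C["top"],[ct(477,124)],.044))
for n,fn in(("top",ct),("side",cs)):
    im=C[n]["img"].copy();im=cv2.resize(im,None,fx=5,fy=5,interpolation=cv2.INTER_CUBIC)
    P=lambda q:tuple(int(v) for v in (proj(C[n],W(p,q))[0]+.5)*5)
    for x0,x1,y in((-25,25,25),(-92,-25,28)):
        for z in(0,46):
            cv2.polylines(im,[np.array([P((x0,-y,z)),P((x1,-y,z)),P((x1,y,z)),P((x0,y,z))])],True,(255,0,0) if z else (0,255,0),1)
    a=np.linspace(0,6.28,30);cv2.polylines(im,[np.array([P((-56+20*np.cos(t),20*np.sin(t),90)) for t in a])],True,(255,255,0),1)
    cv2.polylines(im,[np.array([P((63+20*np.cos(t),20*np.sin(t),0)) for t in a])],True,(0,255,255),1)
    x,y=(290,208) if n=="top" else (282,238); C[n]["o"]=im[(y-40)*5:(y+40)*5,(x-40)*5:(x+40)*5]
save(np.hstack([C["top"]["o"],C["side"]["o"]]),"ov.png")
E
python3 fit.py
```

```text
top cap [  6   4  12  12 101] [289.64356436 219.9009901 ]
side cap [  5   4  15  13 154] [272.15584416 223.24675325]
tri [ 0.48688629 -0.03014131  0.08030077] [ 0.48805257 -0.03012632  0.08036711]
pose [ 0.5434 -0.0396 -0.1369] res [[0.8, -0.6], [0.4, -1.4], [0.1, 0.0], [0.0, -0.4], [1.2, 0.1], [-0.0, -1.2], [-0.9, -1.9], [-0.1, -1.1], [-0.5, 0.6], [-0.6, -0.3], [0.2, -0.2]]
cap [ 0.4879 -0.0319  0.09  ]
outlet [ 0.6058 -0.0482  0.    ]
mat [[0.6383, 0.2366, 0.0], [0.6322, 0.1365, 0.0], [0.5332, 0.1458, 0.0], [0.5413, 0.2442, 0.0]]
socket [[ 0.71383    -0.03042054  0.038     ]] piston [[ 0.63218071 -0.22268838  0.044     ]]
```

View pics/ov.png

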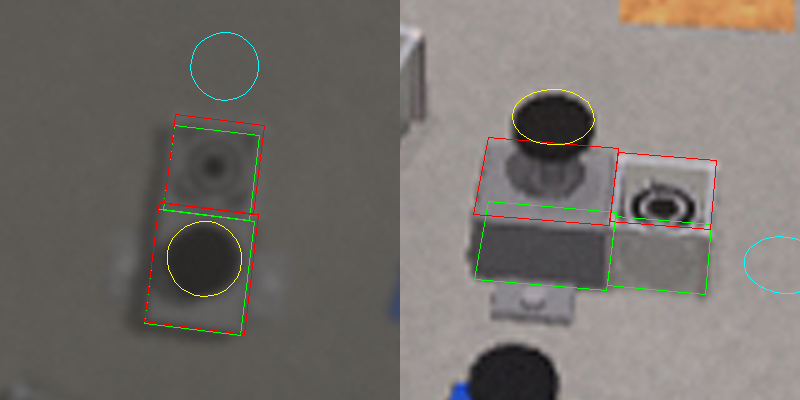

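servo_tool(
  deltas=[
    {"dx": 18,"dy": 32,"rz": 0.081,"fingers": 1},
    {"dx": 18,"dy": 32,"rz": 0.081,"fingers": 1},
    {"dx": 18,"dy": 32,"rz": 0.081,"fingers": 1},
    {"dx": 18,"dy": 32,"rz": 0.081,"fingers": 1},
    {"dx": 18,"dy": 32,"rz": 0.081,"fingers": 1},
    {"dx": 18,"dy": 32,"rz": 0.081,"fingers": 1},
    {"dx": 18,"dy": 32,"rz": 0.081,"fingers": 1},
    {"dx": 18,"dy": 32,"rz": 0.081,"fingers": 1},
  ],
  newtons=20,
)

```text
invalid input at $.deltas[0]: expected keys dx, dy, dz, rx, ry, rz, fingers
```

servo_tool(
  deltas=[
    {"dx": 18,"dy": 32,"rz": 0.081,"fingers": 1},
    {"dx": 18,"dy": 32,"rz": 0.081,"fingers": 1},
    {"dx": 18,"dy": 32,"rz": 0.081,"fingers": 1},
    {"dx": 18,"dy": 32,"rz": 0.081,"fingers": 1},
    {"dx": 18,"dy": 32,"rz": 0.081,"fingers": 1},
    {"dx": 18,"dy": 32,"rz": 0.081,"fingers": 1},
    {"dx": 18,"dy": 32,"rz": 0.081,"fingers": 1},
    {"dx": 18,"dy": 30,"rz": 0.081,"fingers": 1},
  ],
)

```text
invalid input at $.deltas[0]: expected keys dx, dy, dz, rx, ry, rz, fingers
```

servo_tool(
  deltas=[
    {"dx": 0,"fingers": 1},
    {"dx": 0,"fingers": 1},
  ],
)

```text
invalid input at $.deltas[0]: expected keys dx, dy, dz, rx, ry, rz, fingers
```

servo_tool(
  deltas=[
    {"dx": 18,"dy": 32,"dz": 0,"rx": 0,"ry": 0,"rz": 0.081,"fingers": 1},
    {"dx": 18,"dy": 32,"dz": 0,"rx": 0,"ry": 0,"rz": 0.081,"fingers": 1},
    {"dx": 18,"dy": 32,"dz": 0,"rx": 0,"ry": 0,"rz": 0.081,"fingers": 1},
    {"dx": 18,"dy": 32,"dz": 0,"rx": 0,"ry": 0,"rz": 0.081,"fingers": 1},
    {"dx": 18,"dy": 32,"dz": 0,"rx": 0,"ry": 0,"rz": 0.081,"fingers": 1},
    {"dx": 18,"dy": 32,"dz": 0,"rx": 0,"ry": 0,"rz": 0.081,"fingers": 1},
    {"dx": 18,"dy": 32,"dz": 0,"rx": 0,"ry": 0,"rz": 0.081,"fingers": 1},
    {"dx": 18,"dy": 32,"dz": 0,"rx": 0,"ry": 0,"rz": 0.081,"fingers": 1},
  ],
  newtons=20,
)

```text
clock: 1.8
tcp_pos: [0.3426, -0.2825, 0.3041]
orientation: [0.0, 0.877, 0.481, 0.0]
wrist_force: [-0.0, -0.2, 0.2]
finger_gap: -0.0002
```

servo_tool(
  deltas=[
    {"dx": 18,"dy": 32,"dz": 0,"rx": 0,"ry": 0,"rz": 0.081,"fingers": 1},
    {"dx": 18,"dy": 32,"dz": 0,"rx": 0,"ry": 0,"rz": 0.081,"fingers": 1},
    {"dx": 18,"dy": 32,"dz": 0,"rx": 0,"ry": 0,"rz": 0.081,"fingers": 1},
    {"dx": 18,"dy": 32,"dz": 0,"rx": 0,"ry": 0,"rz": 0.081,"fingers": 1},
    {"dx": 18,"dy": 32,"dz": 0,"rx": 0,"ry": 0,"rz": 0.081,"fingers": 1},
    {"dx": 18,"dy": 32,"dz": 0,"rx": 0,"ry": 0,"rz": 0.081,"fingers": 1},
    {"dx": 18,"dy": 30,"dz": 0,"rx": 0,"ry": 0,"rz": 0.081,"fingers": 1},
    {"dx": 0,"dy": 0,"dz": 0,"rx": 0,"ry": 0,"rz": 0,"fingers": 1},
  ],
)

```text
clock: 2.6
tcp_pos: [0.4696, -0.0589, 0.304]
orientation: [0.0, 0.706, 0.708, 0.001]
wrist_force: [-0.4, -1.2, -0.3]
finger_gap: 0.0
```

servo_tool(
  deltas=[
    {"dx": 9,"dy": 14,"dz": 0,"rx": 0,"ry": 0,"rz": 0.08,"fingers": 1},
    {"dx": 9,"dy": 13,"dz": 0,"rx": 0,"ry": 0,"rz": 0,"fingers": 1},
    {"dx": 0,"dy": 0,"dz": -40,"rx": 0,"ry": 0,"rz": 0,"fingers": 1},
    {"dx": 0,"dy": 0,"dz": -40,"rx": 0,"ry": 0,"rz": 0,"fingers": 1},
    {"dx": 0,"dy": 0,"dz": -30,"rx": 0,"ry": 0,"rz": 0,"fingers": 1},
    {"dx": 0,"dy": 0,"dz": -15,"rx": 0,"ry": 0,"rz": 0,"fingers": 1},
    {"dx": 0,"dy": 0,"dz": 0,"rx": 0,"ry": 0,"rz": 0,"fingers": 1},
  ],
)

```text
clock: 3.3
tcp_pos: [0.4842, -0.0349, 0.1766]
orientation: [-0.002, 0.68, 0.733, -0.001]
wrist_force: [-1.3, 0.1, 0.9]
finger_gap: -0.0004
```

```bash
python3 - <<'E'
from h import *
c=read_camera("side"); a=read_camera("top")
f=lambda i,x,y:cv2.resize(i[y-50:y+50,x-50:x+50],None,fx=4,fy=4,interpolation=cv2.INTER_CUBIC)
save(np.hstack([f(c["img"],280,220),f(a["img"],290,210)]),"pre.png")
E
```

```text
(no output)
```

View pics/pre.png

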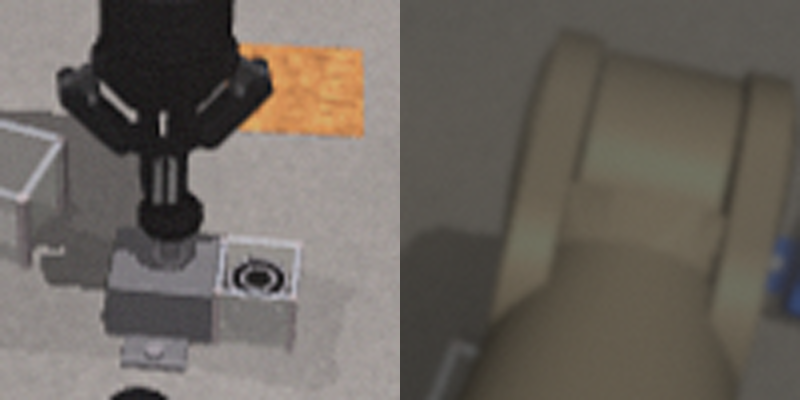

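The side view shows the closed fingers at crop (167,190), centred over the small grey dispenser's cap. I'll press it slowly.

servo_tool(
  deltas=[
    {"dx": 2,"dy": 2,"dz": -5,"rx": 0,"ry": 0,"rz": 0,"fingers": 1},
    {"dx": 0,"dy": 0,"dz": -5,"rx": 0,"ry": 0,"rz": 0,"fingers": 1},
    {"dx": 0,"dy": 0,"dz": -4,"rx": 0,"ry": 0,"rz": 0,"fingers": 1},
    {"dx": 0,"dy": 0,"dz": -4,"rx": 0,"ry": 0,"rz": 0,"fingers": 1},
    {"dx": 0,"dy": 0,"dz": -4,"rx": 0,"ry": 0,"rz": 0,"fingers": 1},
    {"dx": 0,"dy": 0,"dz": -4,"rx": 0,"ry": 0,"rz": 0,"fingers": 1},
    {"dx": 0,"dy": 0,"dz": -3,"rx": 0,"ry": 0,"rz": 0,"fingers": 1},
    {"dx": 0,"dy": 0,"dz": -3,"rx": 0,"ry": 0,"rz": 0,"fingers": 1},
  ],
)

```text
clock: 4.2
tcp_pos: [0.4884, -0.0328, 0.1481]
orientation: [0.001, 0.68, 0.734, 0.0]
wrist_force: [-3.0, 0.9, 10.0]
finger_gap: 0.0001
```

servo_tool(
  deltas=[
    {"dx": 0,"dy": 0,"dz": -3,"rx": 0,"ry": 0,"rz": 0,"fingers": 1},
    {"dx": 0,"dy": 0,"dz": -3,"rx": 0,"ry": 0,"rz": 0,"fingers": 1},
    {"dx": 0,"dy": 0,"dz": -2,"rx": 0,"ry": 0,"rz": 0,"fingers": 1},
    {"dx": 0,"dy": 0,"dz": 0,"rx": 0,"ry": 0,"rz": 0,"fingers": 1},
    {"dx": 0,"dy": 0,"dz": 0,"rx": 0,"ry": 0,"rz": 0,"fingers": 1},
  ],
)

```text
clock: 4.7
tcp_pos: [0.4884, -0.0328, 0.1399]
orientation: [0.001, 0.68, 0.734, 0.0]
wrist_force: [-2.4, 0.3, 9.1]
finger_gap: 0.0001
```

servo_tool(
  deltas=[
    {"dx": 0,"dy": 0,"dz": -3,"rx": 0,"ry": 0,"rz": 0,"fingers": 1},
    {"dx": 0,"dy": 0,"dz": -2,"rx": 0,"ry": 0,"rz": 0,"fingers": 1},
    {"dx": 0,"dy": 0,"dz": -1,"rx": 0,"ry": 0,"rz": 0,"fingers": 1},
    {"dx": 0,"dy": 0,"dz": 0,"rx": 0,"ry": 0,"rz": 0,"fingers": 1},
    {"dx": 0,"dy": 0,"dz": 0,"rx": 0,"ry": 0,"rz": 0,"fingers": 1},
  ],
)

```text
clock: 5.2
tcp_pos: [0.4884, -0.0328, 0.134]
orientation: [0.001, 0.68, 0.734, 0.0]
wrist_force: [-3.6, 0.7, 9.2]
finger_gap: 0.0002
```

servo_tool(
  deltas=[
    {"dx": 0,"dy": 0,"dz": -1,"rx": 0,"ry": 0,"rz": 0,"fingers": 1},
    {"dx": 0,"dy": 0,"dz": 0,"rx": 0,"ry": 0,"rz": 0,"fingers": 1},
    {"dx": 0,"dy": 0,"dz": 0,"rx": 0,"ry": 0,"rz": 0,"fingers": 1},
  ],
)

```text
clock: 5.5
tcp_pos: [0.4884, -0.0328, 0.133]
orientation: [0.001, 0.68, 0.734, 0.0]
wrist_force: [-2.8, 0.3, 10.1]
finger_gap: 0.0003
```

servo_tool(
  deltas=[
    {"dx": 0,"dy": 0,"dz": -1,"rx": 0,"ry": 0,"rz": 0,"fingers": 1},
    {"dx": 0,"dy": 0,"dz": 0,"rx": 0,"ry": 0,"rz": 0,"fingers": 1},
    {"dx": 0,"dy": 0,"dz": 0,"rx": 0,"ry": 0,"rz": 0,"fingers": 1},
  ],
)

```text
clock: 5.8
tcp_pos: [0.4884, -0.0328, 0.1326]
orientation: [0.001, 0.68, 0.734, 0.0]
wrist_force: [-4.3, 1.1, 14.2]
finger_gap: 0.0002
```

servo_tool(
  deltas=[
    {"dx": 0,"dy": 0,"dz": -1,"rx": 0,"ry": 0,"rz": 0,"fingers": 1},
    {"dx": 0,"dy": 0,"dz": 0,"rx": 0,"ry": 0,"rz": 0,"fingers": 1},
    {"dx": 0,"dy": 0,"dz": 0,"rx": 0,"ry": 0,"rz": 0,"fingers": 1},
  ],
)

```text
clock: 6.1
tcp_pos: [0.4884, -0.0328, 0.1325]
orientation: [0.001, 0.68, 0.734, 0.0]
wrist_force: [-7.0, 2.5, 22.7]
finger_gap: 0.0002
```

servo_tool(
  deltas=[
    {"dx": 0,"dy": 0,"dz": 5,"rx": 0,"ry": 0,"rz": 0,"fingers": 1},
    {"dx": 0,"dy": 0,"dz": 8,"rx": 0,"ry": 0,"rz": 0,"fingers": 1},
    {"dx": 0,"dy": 0,"dz": 10,"rx": 0,"ry": 0,"rz": 0,"fingers": 1},
    {"dx": 0,"dy": 0,"dz": 12,"rx": 0,"ry": 0,"rz": 0,"fingers": 1},
    {"dx": 0,"dy": 0,"dz": 35,"rx": 0,"ry": 0,"rz": 0,"fingers": 1},
    {"dx": 0,"dy": -20,"dz": 40,"rx": 0,"ry": 0,"rz": 0,"fingers": 1},
    {"dx": 0,"dy": -40,"dz": 0,"rx": 0,"ry": 0,"rz": 0,"fingers": 0.43},
    {"dx": 0,"dy": -40,"dz": 0,"rx": 0,"ry": 0,"rz": 0,"fingers": 0.43},
  ],
)

```text
clock: 6.9
tcp_pos: [0.4889, -0.1336, 0.242]
orientation: [0.002, 0.679, 0.734, 0.001]
wrist_force: [0.4, -0.6, -0.2]
finger_gap: 0.0241
```

servo_tool(
  deltas=[
    {"dx": 0,"dy": -40,"dz": 0,"rx": 0,"ry": 0,"rz": 0,"fingers": 0.43},
    {"dx": 0,"dy": -20,"dz": 0,"rx": 0,"ry": 0,"rz": 0,"fingers": 0.43},
    {"dx": 0,"dy": 0,"dz": 0,"rx": 0,"ry": 0,"rz": 0,"fingers": 0.43},
  ],
)

```text
clock: 7.2
tcp_pos: [0.488, -0.1954, 0.2399]
orientation: [0.0, 0.681, 0.732, -0.0]
wrist_force: [-0.5, -0.3, 0.5]
finger_gap: 0.0242
```

```bash
python3 - <<'E'
from h import *
print(env.get_state()["tcp_pos"],env.get_state()["finger_gap"])
o=[]
for n,x,y in(("side",310,235),("top",290,200)):
    c=read_camera(n)
    for d in cut_out("bearing1",n)[:4]:
        ys,xs=np.nonzero(d["region"]);m=[xs.mean(),ys.mean()];e=d["extent"]
        print(n,round(d["confidence"],2),np.round(e),onz(c,m,.008)[0].round(4),onz(c,[(e[0]+e[2])/2,(e[1]+e[3])/2],.008)[0].round(4))
    o.append(cv2.resize(c["img"][y-50:y+50,x-50:x+50],None,fx=4,fy=4,interpolation=cv2.INTER_CUBIC))
save(np.hstack(o),"post.png")
E
```

```text
[ 0.4880431  -0.19543624  0.23990284] 0.024173648080167587
side 0.73 [308. 241. 328. 254.] [ 0.6042 -0.0553  0.008 ] [ 0.6048 -0.0465  0.008 ]
side 0.62 [289. 236. 302. 244.] [ 0.5461 -0.019   0.008 ] [ 0.55   -0.0179  0.008 ]
top 0.53 [289. 176. 304. 188.] [ 0.6058 -0.0504  0.008 ] [ 0.6003 -0.0537  0.008 ]
top 0.48 [289. 194. 298. 206.] [ 0.5464 -0.0413  0.008 ] [ 0.5479 -0.0439  0.008 ]
```

View pics/post.png

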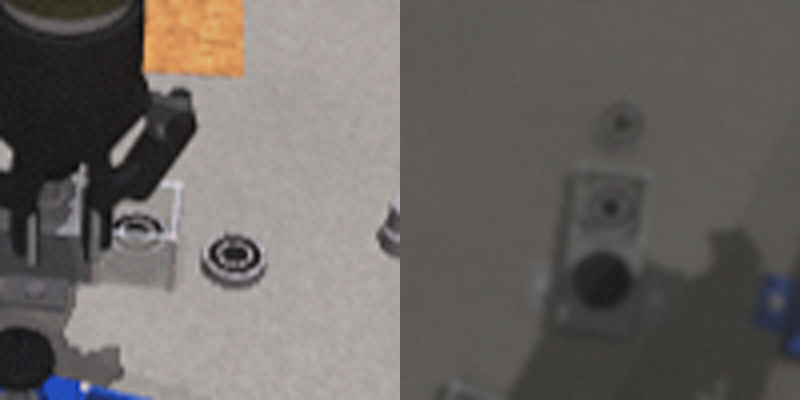

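The bearing is out: side crop (235,255), full image (318.5,248.5), and top (295,181). Next I'll compute its centre, taking the dark hub at z=12 mm.

```bash
python3 - <<'E'
from h import *
print(onz(read_camera("side"),[318.3,248.3],.012),onz(read_camera("top"),[294.8,180.7],.012))
E
```

```text
[[ 0.60496508 -0.05210836  0.012     ]] [[ 0.60411183 -0.0486938   0.012     ]]
```

servo_tool(
  deltas=[
    {"dx": 40,"dy": 30,"dz": 0,"rx": 0,"ry": 0,"rz": 0,"fingers": 0.43},
    {"dx": 40,"dy": 35,"dz": 0,"rx": 0,"ry": 0,"rz": 0,"fingers": 0.43},
    {"dx": 39,"dy": 30,"dz": 0,"rx": 0,"ry": 0,"rz": 0,"fingers": 0.43},
    {"dx": 0,"dy": 0,"dz": 0,"rx": 0,"ry": 0,"rz": 0,"fingers": 0.43},
    {"dx": 0,"dy": 0,"dz": -40,"rx": 0,"ry": 0,"rz": 0,"fingers": 0.43},
    {"dx": 0,"dy": 0,"dz": -40,"rx": 0,"ry": 0,"rz": 0,"fingers": 0.43},
    {"dx": 0,"dy": 0,"dz": -20,"rx": 0,"ry": 0,"rz": 0,"fingers": 0.43},
    {"dx": 0,"dy": 0,"dz": 0,"rx": 0,"ry": 0,"rz": 0,"fingers": 0.43},
  ],
)

```text
clock: 8.3
tcp_pos: [0.6019, -0.0984, 0.1363]
orientation: [-0.003, 0.679, 0.734, -0.002]
wrist_force: [-0.6, -0.1, 0.1]
finger_gap: 0.0246
```

servo_tool(
  deltas=[
    {"dx": 4,"dy": 1,"dz": -15,"rx": 0,"ry": 0,"rz": 0,"fingers": 0.43},
    {"dx": 0,"dy": 0,"dz": -20,"rx": 0,"ry": 0,"rz": 0,"fingers": 0.43},
    {"dx": 0,"dy": 0,"dz": -20,"rx": 0,"ry": 0,"rz": 0,"fingers": 0.43},
    {"dx": 0,"dy": 0,"dz": -5,"rx": 0,"ry": 0,"rz": 0,"fingers": 0.43},
    {"dx": 0,"dy": 0,"dz": 0,"rx": 0,"ry": 0,"rz": 0,"fingers": 0.43},
    {"dx": 0,"dy": 0,"dz": 0,"rx": 0,"ry": 0,"rz": 0,"fingers": 0.43},
  ],
)

```text
clock: 8.9
tcp_pos: [0.6097, -0.0991, 0.0813]
orientation: [0.001, 0.68, 0.733, 0.001]
wrist_force: [0.5, -0.5, -0.6]
finger_gap: 0.024
```

```bash
python3 - <<'E'
from h import *
c=read_camera("side"); x,y=305,245
save(cv2.resize(c["img"][y-45:y+45,x-50:x+50],None,fx=6,fy=6,interpolation=cv2.INTER_CUBIC),"low.png")
E
```

```text
(no output)
```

View pics/low.png

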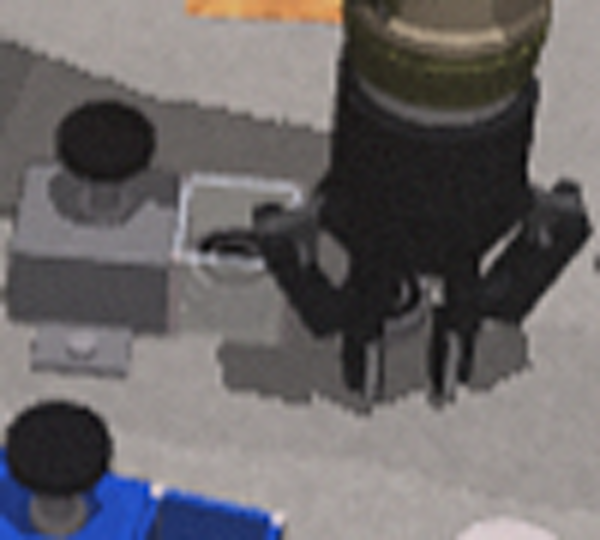

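```bash
python3 - <<'E'
from h import *
c=read_camera("side")
for yp in(-.110,-.099):
  for q in((262,235),(290,285),(320,335),(365,408),(440,405)):
    o,d=ray(c,[q[0]/6+255-.4,q[1]/6+200-.4]); print(yp,q,(o+d[0]*(yp-o[1])/d[0][1]).round(4))
E
```

```text
-0.11 (262, 235) [ 0.5458 -0.11    0.1047]
-0.11 (290, 285) [ 0.5581 -0.11    0.0768]
-0.11 (320, 335) [ 0.5716 -0.11    0.048 ]
-0.11 (365, 408) [ 0.5928 -0.11    0.004 ]
-0.11 (440, 405) [ 0.6236 -0.11    0.0049]
-0.099 (262, 235) [ 0.5471 -0.099   0.0937]
-0.099 (290, 285) [ 0.5595 -0.099   0.0655]
-0.099 (320, 335) [ 0.5732 -0.099   0.0363]
-0.099 (365, 408) [ 0.5947 -0.099  -0.0083]
-0.099 (440, 405) [ 0.6259 -0.099  -0.0074]
```

The left finger link would pass only about 2 mm over the tower edge. I'll narrow the gap, turn the tool a little and push slightly outward first.

servo_tool(
  deltas=[
    {"dx": -3,"dy": 0,"dz": 0,"rx": 0,"ry": 0,"rz": -0.08,"fingers": 0.72},
    {"dx": -3,"dy": 0,"dz": 0,"rx": 0,"ry": 0,"rz": -0.07,"fingers": 0.72},
    {"dx": 0,"dy": 0,"dz": 0,"rx": 0,"ry": 0,"rz": 0,"fingers": 0.72},
    {"dx": 0.4,"dy": 5,"dz": 0,"rx": 0,"ry": 0,"rz": 0,"fingers": 0.72},
    {"dx": 0.4,"dy": 5,"dz": 0,"rx": 0,"ry": 0,"rz": 0,"fingers": 0.72},
    {"dx": 0.4,"dy": 5,"dz": 0,"rx": 0,"ry": 0,"rz": 0,"fingers": 0.72},
    {"dx": 0.4,"dy": 5,"dz": 0,"rx": 0,"ry": 0,"rz": 0,"fingers": 0.72},
    {"dx": 0,"dy": 0,"dz": 0,"rx": 0,"ry": 0,"rz": 0,"fingers": 0.72},
  ],
)

```text
clock: 9.8
tcp_pos: [0.6044, -0.0779, 0.0798]
orientation: [-0.0, 0.732, 0.681, 0.0]
wrist_force: [-0.1, -0.4, 1.9]
finger_gap: 0.0124
```

servo_tool(
  deltas=[
    {"dx": 0.5,"dy": 6,"dz": 0,"rx": 0,"ry": 0,"rz": 0,"fingers": 0.72},
    {"dx": 0.5,"dy": 6,"dz": 0,"rx": 0,"ry": 0,"rz": 0,"fingers": 0.72},
    {"dx": 0.5,"dy": 6,"dz": 0,"rx": 0,"ry": 0,"rz": 0,"fingers": 0.72},
    {"dx": 0.5,"dy": 6,"dz": 0,"rx": 0,"ry": 0,"rz": 0,"fingers": 0.72},
    {"dx": 0.5,"dy": 6,"dz": 0,"rx": 0,"ry": 0,"rz": 0,"fingers": 0.72},
    {"dx": 0,"dy": 0,"dz": 0,"rx": 0,"ry": 0,"rz": 0,"fingers": 0.72},
  ],
)

```text
clock: 10.4
tcp_pos: [0.6069, -0.0479, 0.0799]
orientation: [-0.0, 0.732, 0.681, 0.0]
wrist_force: [-0.2, -0.4, 0.3]
finger_gap: 0.012
```

```bash
python3 - <<'E'
from h import *
s=env.get_state();print(s["tcp_pos"],s["wrist_force"])
c=read_camera("side"); x,y=310,230
for d in cut_out("bearing1","side")[:4]:
    ys,xs=np.nonzero(d["region"]);e=d["extent"]
    print(round(d["confidence"],2),np.round(e),onz(c,[xs.mean(),ys.mean()],.008)[0].round(4))
save(cv2.resize(c["img"][y-50:y+50,x-60:x+60],None,fx=6,fy=6,interpolation=cv2.INTER_CUBIC),"push1.png")
E
```

```text
[ 0.60688568 -0.04791743  0.07993013] [-0.16479682 -0.43910073  0.26657559]
0.5 [287. 239. 300. 244.] [ 0.5454 -0.0193  0.008 ]
0.43 [317. 232. 325. 250.] [ 0.6104 -0.0231  0.008 ]
```

View pics/push1.png

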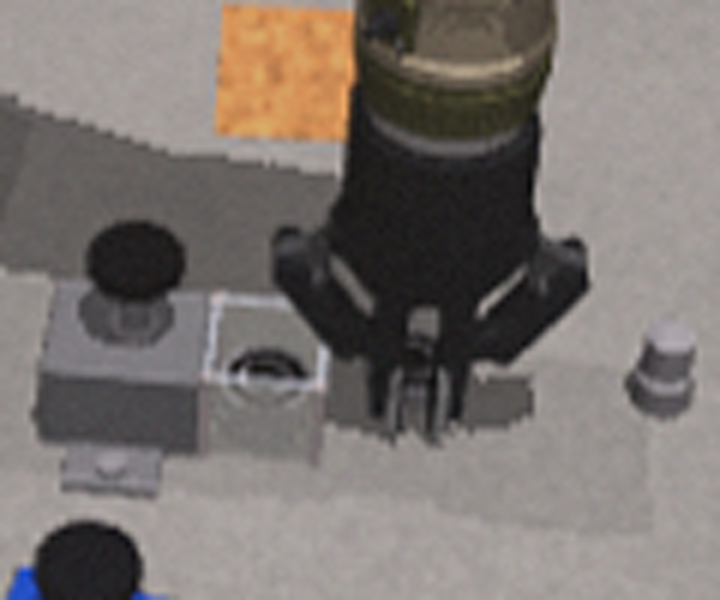

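The bearing shows ahead of the fingers at crop (425,335), and the links clear the tower edge at (320,380). I'll continue.

servo_tool(
  deltas=[
    {"dx": 0.6,"dy": 6,"dz": 0,"rx": 0,"ry": 0,"rz": 0,"fingers": 0.72},
    {"dx": 0.6,"dy": 7,"dz": 0,"rx": 0,"ry": 0,"rz": 0,"fingers": 0.72},
    {"dx": 0.6,"dy": 7,"dz": 0,"rx": 0,"ry": 0,"rz": 0,"fingers": 0.72},
    {"dx": 0.6,"dy": 7,"dz": 0,"rx": 0,"ry": 0,"rz": 0,"fingers": 0.72},
    {"dx": 0.6,"dy": 7,"dz": 0,"rx": 0,"ry": 0,"rz": 0,"fingers": 0.72},
    {"dx": 0,"dy": 0,"dz": 0,"rx": 0,"ry": 0,"rz": 0,"fingers": 0.72},
  ],
)

```text
clock: 11.1
tcp_pos: [0.6099, -0.0137, 0.0799]
orientation: [-0.0, 0.732, 0.681, 0.0]
wrist_force: [0.5, -0.6, 0.5]
finger_gap: 0.0121
```

servo_tool(
  deltas=[
    {"dx": 0.6,"dy": 6,"dz": 0,"rx": 0,"ry": 0,"rz": 0,"fingers": 0.72},
    {"dx": 0.6,"dy": 7,"dz": 0,"rx": 0,"ry": 0,"rz": 0,"fingers": 0.72},
    {"dx": 0.6,"dy": 7,"dz": 0,"rx": 0,"ry": 0,"rz": 0,"fingers": 0.72},
    {"dx": 0.6,"dy": 7,"dz": 0,"rx": 0,"ry": 0,"rz": 0,"fingers": 0.72},
    {"dx": 0.6,"dy": 7,"dz": 0,"rx": 0,"ry": 0,"rz": 0,"fingers": 0.72},
    {"dx": 0,"dy": 0,"dz": 0,"rx": 0,"ry": 0,"rz": 0,"fingers": 0.72},
  ],
)

```text
clock: 11.7
tcp_pos: [0.6129, 0.0202, 0.0799]
orientation: [-0.0, 0.732, 0.681, 0.0]
wrist_force: [-1.1, -0.3, -0.3]
finger_gap: 0.012
```

```bash
python3 - <<'E'
from h import *
s=env.get_state();print(s["tcp_pos"],s["wrist_force"])
for n in("side","top"):
  c=read_camera(n)
  for d in cut_out("bearing1",n)[:4]:
    ys,xs=np.nonzero(d["region"]);e=d["extent"]
    print(n,round(d["confidence"],2),np.round(e),onz(c,[xs.mean(),ys.mean()],.01)[0].round(4))
  x,y=(315,220) if n=="side" else (275,185)
  save(cv2.resize(c["img"][y-50:y+50,x-60:x+60],None,fx=6,fy=6,interpolation=cv2.INTER_CUBIC),n+"2.png")
E
```

```text
[0.61288729 0.02021794 0.07991982] [-1.09991031 -0.25757463 -0.26312674]
side 0.48 [288. 236. 302. 242.] [ 0.545  -0.0207  0.01  ]
side 0.4 [266. 216. 283. 238.] [0.4908 0.0383 0.01  ]
top 0.44 [297. 193. 300. 207.] [ 0.5472 -0.0516  0.01  ]
```

View pics/side2.png

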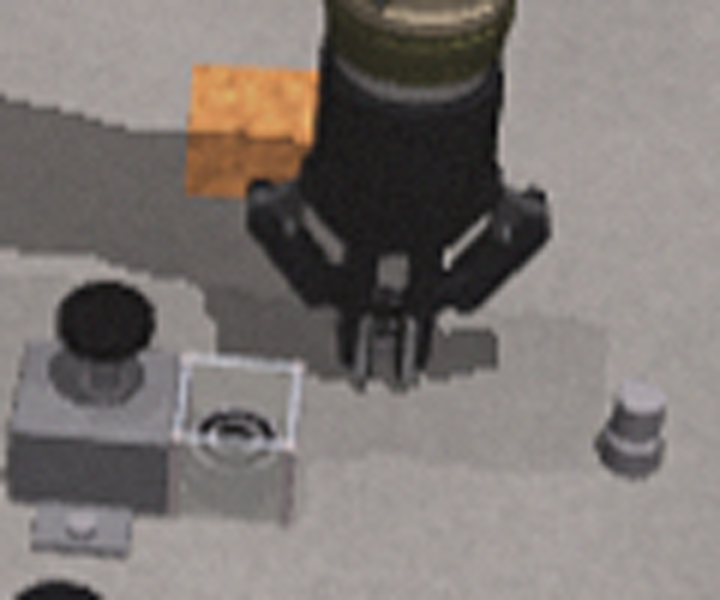

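No bearing is left behind the fingers, so it is still riding ahead of them. I'll swing around it and head for the mat centre.

servo_tool(
  deltas=[
    {"dx": 2,"dy": 1,"dz": 0,"rx": 0,"ry": 0,"rz": 0.065,"fingers": 0.72},
    {"dx": 2,"dy": 1,"dz": 0,"rx": 0,"ry": 0,"rz": 0.065,"fingers": 0.72},
    {"dx": 2,"dy": 1,"dz": 0,"rx": 0,"ry": 0,"rz": 0.065,"fingers": 0.72},
    {"dx": 2,"dy": 1,"dz": 0,"rx": 0,"ry": 0,"rz": 0.065,"fingers": 0.72},
    {"dx": -1,"dy": 5,"dz": 0,"rx": 0,"ry": 0,"rz": 0,"fingers": 0.72},
    {"dx": -1.4,"dy": 7,"dz": 0,"rx": 0,"ry": 0,"rz": 0,"fingers": 0.72},
    {"dx": -1.6,"dy": 8,"dz": 0,"rx": 0,"ry": 0,"rz": 0,"fingers": 0.72},
    {"dx": -1.6,"dy": 8,"dz": 0,"rx": 0,"ry": 0,"rz": 0,"fingers": 0.72},
  ],
)

```text
clock: 12.7
tcp_pos: [0.6149, 0.0519, 0.0799]
orientation: [-0.0, 0.639, 0.77, -0.0]
wrist_force: [-0.0, 0.3, -0.2]
finger_gap: 0.0119
```

servo_tool(
  deltas=[
    {"dx": -1.6,"dy": 8,"dz": 0,"rx": 0,"ry": 0,"rz": 0,"fingers": 0.72},
    {"dx": -1.6,"dy": 8,"dz": 0,"rx": 0,"ry": 0,"rz": 0,"fingers": 0.72},
    {"dx": -1.6,"dy": 8,"dz": 0,"rx": 0,"ry": 0,"rz": 0,"fingers": 0.72},
    {"dx": -1.6,"dy": 8,"dz": 0,"rx": 0,"ry": 0,"rz": 0,"fingers": 0.72},
    {"dx": -1.6,"dy": 8,"dz": 0,"rx": 0,"ry": 0,"rz": 0,"fingers": 0.72},
    {"dx": -1.4,"dy": 7,"dz": 0,"rx": 0,"ry": 0,"rz": 0,"fingers": 0.72},
    {"dx": -1,"dy": 5,"dz": 0,"rx": 0,"ry": 0,"rz": 0,"fingers": 0.72},
    {"dx": 0,"dy": 0,"dz": 0,"rx": 0,"ry": 0,"rz": 0,"fingers": 0.72},
  ],
)

```text
clock: 13.5
tcp_pos: [0.6047, 0.1039, 0.0799]
orientation: [-0.0, 0.638, 0.77, 0.0]
wrist_force: [-0.2, 0.2, -0.2]
finger_gap: 0.0121
```

```bash
python3 - <<'E'
from h import *
s=env.get_state();print(s["tcp_pos"],s["wrist_force"])
for n in("side","top"):
  c=read_camera(n)
  for d in cut_out("bearing1",n)[:4]:
    ys,xs=np.nonzero(d["region"]);e=d["extent"]
    print(n,round(d["confidence"],2),np.round(e),onz(c,[xs.mean(),ys.mean()],.01)[0].round(4))
E
```

```text
[0.60466224 0.10388017 0.07991975] [-0.18091819  0.16644498 -0.15599807]
side 0.57 [291. 238. 302. 243.] [ 0.5452 -0.0194  0.01  ]
side 0.55 [330. 288. 349. 314.] [ 0.6361 -0.2148  0.01  ]
side 0.17 [257. 214. 305. 264.] [ 0.5046 -0.0239  0.01  ]
```

servo_tool(
  deltas=[
    {"dx": -1,"dy": 6,"dz": 0,"rx": 0,"ry": 0,"rz": 0,"fingers": 0.72},
    {"dx": -1.6,"dy": 8,"dz": 0,"rx": 0,"ry": 0,"rz": 0,"fingers": 0.72},
    {"dx": -1.6,"dy": 8,"dz": 0,"rx": 0,"ry": 0,"rz": 0,"fingers": 0.72},
    {"dx": -1.6,"dy": 8,"dz": 0,"rx": 0,"ry": 0,"rz": 0,"fingers": 0.72},
    {"dx": -1.6,"dy": 8,"dz": 0,"rx": 0,"ry": 0,"rz": 0,"fingers": 0.72},
    {"dx": -1.6,"dy": 8,"dz": 0,"rx": 0,"ry": 0,"rz": 0,"fingers": 0.72},
    {"dx": -1.4,"dy": 7,"dz": 0,"rx": 0,"ry": 0,"rz": 0,"fingers": 0.72},
    {"dx": -1,"dy": 5,"dz": 0,"rx": 0,"ry": 0,"rz": 0,"fingers": 0.72},
  ],
)

```text
clock: 14.5
tcp_pos: [0.5932, 0.162, 0.0799]
orientation: [-0.0, 0.638, 0.77, 0.0]
wrist_force: [0.5, -0.5, 0.3]
finger_gap: 0.0122
```

servo_tool(
  deltas=[
    {"dx": 0,"dy": 0,"dz": 0,"rx": 0,"ry": 0,"rz": 0,"fingers": 0.72},
    {"dx": 3,"dy": -15,"dz": 0,"rx": 0,"ry": 0,"rz": 0,"fingers": 0.72},
    {"dx": 4,"dy": -20,"dz": 0,"rx": 0,"ry": 0,"rz": 0,"fingers": 0.72},
    {"dx": 0,"dy": 0,"dz": 40,"rx": 0,"ry": 0,"rz": 0,"fingers": 0.72},
    {"dx": 0,"dy": 0,"dz": 50,"rx": 0,"ry": 0,"rz": 0,"fingers": 0.72},
    {"dx": 0,"dy": 0,"dz": 50,"rx": 0,"ry": 0,"rz": 0,"fingers": 0.72},
    {"dx": 0,"dy": -50,"dz": 0,"rx": 0,"ry": 0,"rz": 0,"fingers": 0.72},
    {"dx": 0,"dy": -50,"dz": 0,"rx": 0,"ry": 0,"rz": 0,"fingers": 0.72},
  ],
)

```text
clock: 15.3
tcp_pos: [0.6019, 0.0248, 0.2228]
orientation: [0.003, 0.637, 0.771, 0.001]
wrist_force: [0.5, -0.3, -1.3]
finger_gap: 0.012
```

servo_tool(
  deltas=[
    {"dx": 0,"dy": -50,"dz": 0,"rx": 0,"ry": 0,"rz": 0,"fingers": 0.72},
    {"dx": 0,"dy": -50,"dz": 0,"rx": 0,"ry": 0,"rz": 0,"fingers": 0.72},
    {"dx": 0,"dy": -50,"dz": 0,"rx": 0,"ry": 0,"rz": 0,"fingers": 0.72},
    {"dx": 0,"dy": 0,"dz": 0,"rx": 0,"ry": 0,"rz": 0,"fingers": 0.72},
  ],
)

```text
clock: 15.7
tcp_pos: [0.6002, -0.1316, 0.2199]
orientation: [0.001, 0.642, 0.767, -0.001]
wrist_force: [-0.5, 0.5, -0.0]
finger_gap: 0.0121
```

```bash
python3 - <<'E'
from h import *
s=env.get_state();print(s["tcp_pos"],s["wrist_force"])
o=[]
for n in("side","top"):
  c=read_camera(n)
  for t in("bearing1","mat","socket","piston"):
   for d in cut_out(t,n)[:3]:
    ys,xs=np.nonzero(d["region"]);e=d["extent"]
    print(n,t,round(d["confidence"],2),np.round(e),onz(c,[xs.mean(),ys.mean()],.01)[0].round(4))
  x,y=(300,210) if n=="side" else (250,190)
  o.append(cv2.resize(c["img"][y-60:y+60,x-60:x+60],None,fx=3.33,fy=3.33,interpolation=cv2.INTER_CUBIC))
save(np.hstack(o),"fin.png")
E
```

```text
[ 0.60017426 -0.13155107  0.21987399] [-0.50460246  0.54856498 -0.01377527]
side mat 0.62 [287. 182. 314. 204.] [0.5599 0.1797 0.01  ]
side socket 0.6 [356. 233. 366. 251.] [ 0.7176 -0.0255  0.01  ]
side socket 0.57 [266. 215. 278. 235.] [0.4908 0.0416 0.01  ]
side piston 0.89 [327. 284. 352. 312.] [ 0.6367 -0.2146  0.01  ]
top bearing1 0.51 [208. 185. 219. 195.] [0.588  0.1906 0.01  ]
top bearing1 0.49 [290. 196. 300. 210.] [ 0.5462 -0.0393  0.01  ]
```

View pics/fin.png

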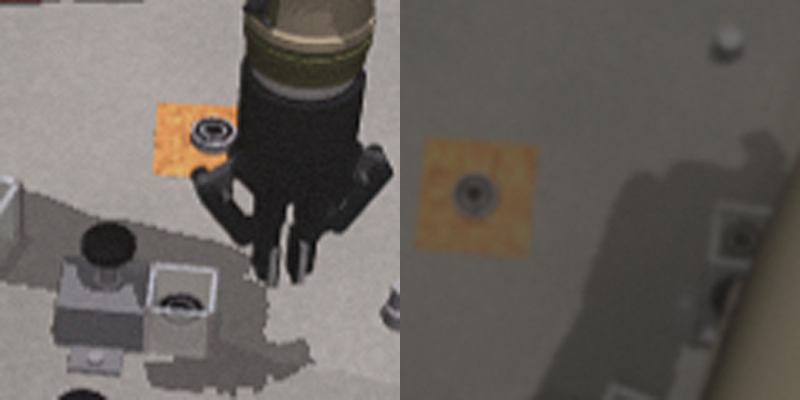

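The bearing lies centred on the mat: top crop (475,195), or (0.588, 0.191) against a mat centre of (0.586, 0.191). The plunger is up, the remaining bearings are in the tower, and the arm is clear.

```bash
python3 -c "
from workcell import job
print(job.hand_in())"
```

```text
the job is handed in; nothing more can be done
None
```

The job is done and handed in at about 16 s of the 64 s allowed. No verdict came back.

- **Press:** I pressed the small grey dispenser's plunger once. It travelled to its end stop, where further commanded movement gave no travel and the force rose to about 23 N. I then let it come back up, and one bearing came out at about (0.604, -0.050).
- **Push:** I slid the bearing along the bench with two slightly open fingertips, first a little outward so the finger links would clear the tower. It was never pinched or lifted.
- **Last checks:**
  - The top view puts the bearing at (0.588, 0.191), against a mat centre of (0.586, 0.191).
  - It lies flat and wholly on the mat, with about 28 mm to spare.
  - The plunger is up and a bearing still shows in the tower.
  - The socket and piston measure where they did at the start, within a few mm. I did not measure the spray can and screwdriver again, but the arm never went near them.
  - The arm is clear of everything.
- **Misses:** In the last pictures the network did not report the bearing in the side view, although it shows plainly there. It also reported the plunger once as a second socket.

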